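# Start the sauce warmer

### The job

Start the sauce warmer under the steel bowl with its controls, pressed in this order with closed fingertips: press the raised end of the rocker switch fully down until it has tipped over, then push the long bar key fully in, then the round key fully in; all three stay as you leave them. Leave the square key out. Grasp and lift nothing, and leave the bowl, the tongs, the spice jar and the white dish where they stand.

Things in the scene. Friction and masses are not known exactly. Their poses are not given: they have to be found in the camera images.
- warmer: Sauce warmer: fixed aluminium box 160 (x) x 290 (y) x 55 mm high, origin at the centre of its underside. The bowl stands on a round plate on its right half (y = -72 mm). On its left half four white controls on black mounts 60 x 56 mm (tops 61 mm above the worktop), turned like the box, are centred at x = -38 or +38, y = +38 or +104 mm in its frame; which sits where varies.
- rocker_raised_end (a point): On the upper face of the rocker's raised end, mid-width, 2 mm from the tip; press down here. V-shaped paddle 27 (box's y) x 50 mm (x); pivot 22 mm to the near side (box's -x) of this point. 76 mm above the worktop when off, about 67 mm when on; the near end then rises 10 mm, so keep the fingers off the pivot and the near half.
- rocker (a joint): Rocker switch, rad: 0 = off (end away from the robot raised), 0.4 = fully on, at its stop (that end down). Takes about 3 N at the end; stays where it is left.
- bar_key_top (a point): Centre of the top face of the long bar key, 18 (x) x 44 (y) mm, 73 mm above the worktop when out, 65 mm when fully in.
- bar_key (a joint): Travel of the bar key, straight down, m: 0 = out, 0.008 = fully in, at its stop. Takes about 3 N; stays where it is left.
- round_key_top (a point): Centre of the top face of the round key, 30 mm across, 73 mm above the worktop when out, 65 mm when fully in.
- round_key (a joint): Travel of the round key, straight down, m: 0 = out, 0.008 = fully in, at its stop. Takes about 3 N; stays where it is left.
- square_key_top (a point): Centre of the top face of the square key, 28 x 28 mm, 73 mm above the worktop. Not to be pressed.
- square_key (a joint): Travel of the square key, m: 0 = out, 0.008 = fully in.
- bowl: Open steel bowl, 124 mm across, 45 mm high, loose on the warmer's plate; origin at the centre of its underside, 59 mm above the worktop.
- tongs: Slim steel tongs 218 x 26 x 11 mm lying on the worktop in front of the warmer; origin at the centre of the underside, x along their length.
- jar: Spice jar with a red cap, 45 mm across and 108 mm high, standing on the worktop to the left of the warmer; origin at the centre of its underside.
- dish: Small white dish, 96 mm across, 26 mm high, on the worktop to the right of the warmer; origin at the centre of its underside.

How it is judged (in metres and radians):
On the way, in this order (a step that is already met when the one before it is completed fails the run):
1. the rocker is tipped fully on (value of joint rocker above 0.34 rad), for 0.1 s.
2. the bar key is pushed fully in (value of joint bar_key above 0.0062 m), for 0.1 s.
3. the round key is pushed fully in (value of joint round_key above 0.0062 m), for 0.1 s.
At the end, for the whole second after the job is handed in: The rocker is on (over 0.34 of 0.4 rad), the bar key and the round key are in (over 6.2 of 8 mm), the square key is out (under 2 mm), and bowl, tongs, jar and dish rest within 20 mm of where they stood (value of joint rocker above 0.34 rad and value of joint each of bar_key, round_key above 0.0062 m and value of joint square_key below 0.002 m and distance of each of bowl, tongs, jar, dish from where it was at the start of the episode below 0.02 m and linear speed of each of bowl, tongs, jar, dish below 0.02 m/s); the robot touches nothing.
It fails at once if a key is pushed in before the rocker is on (value of joint rocker below 0.3 rad and value of joint any of bar_key, round_key above 0.003 m).
It fails at once if the round key is pushed in before the bar key (value of joint bar_key below 0.005 m and value of joint round_key above 0.003 m).
It fails at once if the square key is pushed in (value of joint square_key above 0.003 m).
It fails at once if the bowl, the tongs, the jar or the dish is shifted, lifted or carried (distance of any of bowl, tongs, jar, dish from where it was at the start of the episode above 0.02 m).
It also fails if it takes over 38 s, if anything falls off the work surface, if the arm or the gripper's body presses on something with over 40 N, if the wrist force passes 120 N, or if a joint passes its speed limit or range.

### The arm

A 6-joint arm with a two-finger parallel gripper is mounted at the origin on a cart in front of the work surface, level with it; the furniture and walls round the work are solid. World frame = base frame: x ahead of the robot, y to its left, z up, the work surface at z = 0. Lengths are in mm, angles in rad, forces in N, time in s.
With the tool pointing down it reaches from about 350 to 975 mm from the base axis. Payload 7.1 kg.
Tool frame: the origin (TCP) lies midway between the tips of the shut fingers; the grasp point (between the pads) lies 19 mm behind it; z points along the fingers, y is the line along which they close (so a half turn about z gives the same grasp; the last joint's range is limited). The gripper opens to 88 mm and grips with 3 to 60 N. Pads are 20 mm wide; open, the fingers measure 115 mm over their backs; the gripper's body (75 mm by 178 mm) begins 61 mm behind the grasp point.
Start: joints at [-1.327, 0.423, 1.63, -0, 1.089, -0.019], TCP at [162.385, -603.52, 222.675] pointing down, gripper open.
Joint ranges: [-3, 3], [-0.9, 2.11], [0.09, 2.58], [-1.31, 4.45], [0.11, 2.69], [-2.54, 2.54]. Speed limits (rad/s): [2.39, 2.39, 3.01, 3.14, 3.14, 3.14].

### API

Orientations are given as a rotation vector (axis times angle).
In Python, from workcell import ctrl gives the robot as it stands. The module is installed in compiled form; this text tells all that it offers.
- The arm moves only by the tool servo_tool, never from a script. Its argument "increments" is a list of rows, each a list of 7 numbers: the shift along the world's x, y, z in cm, then the turn, a rotation vector about the world's x, y, z in degrees, then the opening, from -1 (shut) to 1 (fully open). A call has 1 to 20 rows; each row is the pose to reach, as a shift and turn from the pose commanded when the call began; what a row does not reach only later rows make up. A row lasts 1/12 s, in which the tool goes at most 41.7 mm and 7.16 degrees, less where a joint would pass 70% of its speed; a pose out of reach is approached as far as the arm can. A call with a gripper value outside its range is refused whole. The fingers move at their own pace and stop on an object; the grip force is fixed at half the most. Time passes only in rows, so rows that repeat a pose let the fingers close. It gives the time, the measured TCP pose, the force, the opening and the grip force at its end, in the units of the state.
- ctrl.get_obs(): the state, without advancing time (a new reading comes with each control period).
- ctrl.get_image(name): name is "scene" or "top" or "wrist"; returns a dict with "image" (400x640x3 uint8, red, green, blue), "fx", "fy", "cx", "cy" (pixels), "k1" (the pictures are not rectified: a ray, as slopes to the right and down, at radius r is drawn at 1 + k1 r^2 times it, then the intrinsics apply), "extrinsics" (4x4, takes a point from camera to world coordinates); the wrist camera has in their place "tool_from_camera" (4x4, takes a point from camera to tool coordinates, whose origin is the TCP and whose axes are the flange's). Camera axes: x right, y up, looking along -z (the intrinsics and any distortion apply to the point x, -y, -z); pixel columns grow to the right and rows downward; lengths in mm; the calibration is good to about 2 mm. A picture is of the moment at which its call begins: read the wrist's pose just before it. There is no depth.
- ctrl.close_job(): hands the job in; it is judged then, once.
The state is a dict: "t": time; "qpos": joint angles; "qvel": joint speeds; "joint_torque": joint torques, N m; "ee_pos": TCP position; "orientation": TCP orientation; "ft_force": force on the tool from outside, world axes, zero at the start; "moment": the same for the moment, N m; "width": finger opening in mm; "grasp_force": force on a finger pad.
Only numpy, scipy, OpenCV 4.12 (cv2) and the standard library are available. Lean on these libraries where they do the work, as an engineer would, in place of code of your own. Each camera call takes 0.05 s, during which the arm holds its last target. There are 200 camera calls.

## Working session

There is one attempt and no reset: what is moved stays moved. The work goes in short steps, Python scripts to look and compute and a tool call to move; the robot and the scene stay as the last step left them, time stands still between calls to the robot, and variables do not carry over. Pictures are saved under pics/ and viewed, at most 10 in all, crops included, and the job is handed in when it is done.

Besides the shell and the picture viewer there is one more tool, called after "Request:" by a JSON object that holds its "op" and its "data", one argument or row to a line. servo_tool: Moves the arm, as the interface text tells. Its arguments: {"type":"object","properties":{"increments":{"type":"array","items":{"type":"array","items":{"type":"number"}}}},"required":["increments"]}

```bash
mkdir -p pics; cat > h.py <<'E'
import numpy as np, cv2
from scipy.spatial.transform import Rotation as R
from workcell import ctrl
def grab(n):
    o=ctrl.get_obs(); d=ctrl.get_image(n)
    if n=="wrist":
        T=np.eye(4); T[:3,:3]=R.from_rotvec(o["orientation"]).as_matrix(); T[:3,3]=o["ee_pos"]
        d["extrinsics"]=T@np.array(d["tool_from_camera"])
    return d
def ray(d,u,v):
    K=np.array([[d["fx"],0,d["cx"]],[0,d["fy"],d["cy"]],[0,0,1.]])
    p=cv2.undistortPoints(np.array([[[u,v]]],float),K,np.array([d["k1"],0,0,0.]))[0,0]
    E=np.array(d["extrinsics"]); r=E[:3,:3]@np.array([p[0],-p[1],-1]); return E[:3,3],r/np.linalg.norm(r)
def onz(d,u,v,z):
    c,r=ray(d,u,v); return c+r*(z-c[2])/r[2]
def tri(d1,p1,d2,p2):
    c1,r1=ray(d1,*p1); c2,r2=ray(d2,*p2)
    s=np.linalg.lstsq(np.c_[r1,-r2],c2-c1,rcond=None)[0]; a=c1+s[0]*r1; b=c2+s[1]*r2
    return (a+b)/2,np.linalg.norm(a-b)
def save(d,n): cv2.imwrite(f"pics/{n}.png",d["image"][:,:,::-1])
E
python3 - <<'E'
from h import *
import pickle
for n in ("scene","top"):
    d=grab(n); save(d,n); pickle.dump(d,open(n+".pkl","wb")); print(n,np.round(d["extrinsics"],2).tolist(),d["fx"],d["k1"])
print(ctrl.get_obs()["t"],ctrl.get_obs()["orientation"])
E
```

```text
scene [[-0.8, 0.37, -0.47, 35.66], [-0.6, -0.5, 0.62, 700.37], [-0.01, 0.78, 0.63, 713.59], [0.0, 0.0, 0.0, 1.0]] 459.87769281491325 -0.03665624575654327
top [[-0.02, 0.98, -0.2, 287.22], [-1.0, -0.02, 0.01, 75.11], [0.0, 0.2, 0.98, 1219.95], [0.0, 0.0, 0.0, 1.0]] 470.2580585007227 -0.023521710773812477
0.1 [-3.11312385e+00 -4.11441590e-01  2.63818740e-04]
```

View pics/scene.png

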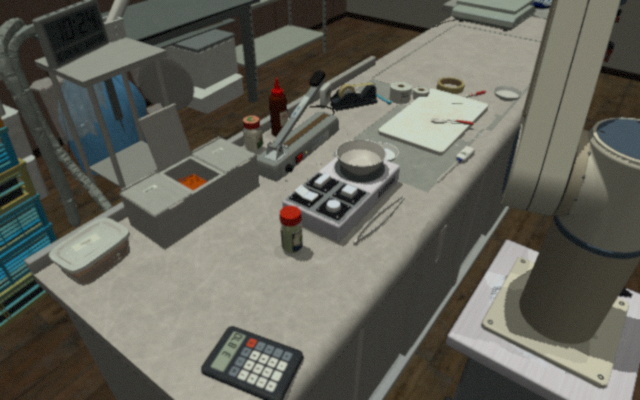

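View pics/top.png

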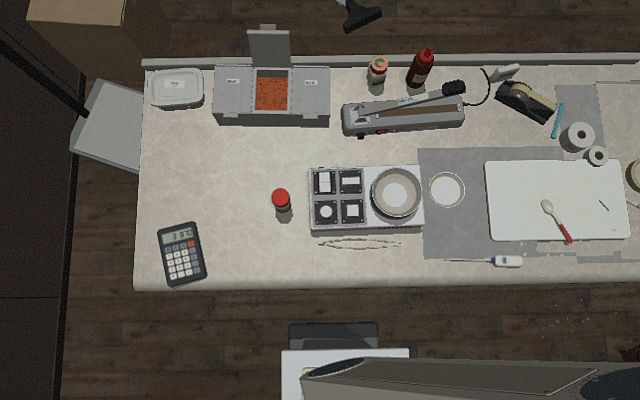

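The scene view shows the warmer at about (345,190). In the top view its controls are at (324,181), (350,181), (326,211; round) and (352,211). I'll zoom in on both.

```bash
python3 - <<'E'
import pickle,cv2,numpy as np
a=pickle.load(open("top.pkl","rb"))["image"][155:240,295:435,::-1]; b=pickle.load(open("scene.pkl","rb"))["image"][150:245,270:410,::-1]
f=lambda i:cv2.resize(i,None,fx=5,fy=3.1*5/3.1,interpolation=cv2.INTER_CUBIC)
f=lambda i,s:cv2.resize(i,None,fx=s,fy=s,interpolation=cv2.INTER_CUBIC)
cv2.imwrite("pics/ztop.png",f(a,5)); cv2.imwrite("pics/zsc.png",f(b,5))
E
```

```text
(no output)
```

View pics/ztop.png

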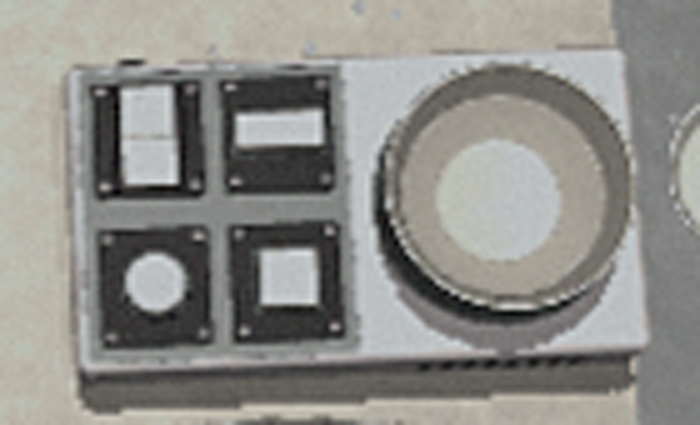

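View pics/zsc.png

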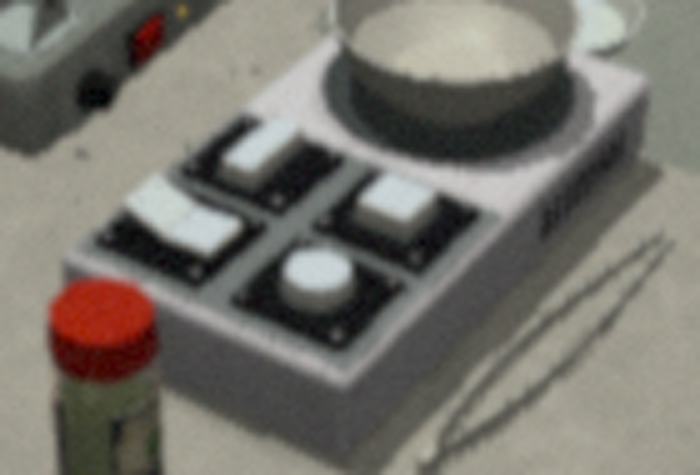

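Controls in the top crop: rocker upper left (149,135, far end at row 84), bar (280,128), round (156,282), square (289,277). In the scene crop: rocker's raised tip (~146,192), bar (262,147), round (318,272), square (397,196).

```bash
python3 - <<'E'
from h import *
import pickle
t=pickle.load(open("top.pkl","rb")); s=pickle.load(open("scene.pkl","rb"))
T=lambda x,y:(295+(x+.5)/5-.5,155+(y+.5)/5-.5); S=lambda x,y:(270+(x+.5)/5-.5,150+(y+.5)/5-.5)
P={"rock":(T(147,86),S(144,191)),"bar":(T(280,128),S(262,147)),"round":(T(156,282),S(318,272)),"square":(T(289,277),S(397,196))}
for k,(a,b) in P.items():
    z=76 if k=="rock" else 73
    p,g=tri(t,a,s,b); print(k,p.round(1),round(g,1),"top@z",onz(t,*a,z).round(1),"scene@z",onz(s,*b,z).round(1))
c=[onz(t,*T(*q),55).round(1)[:2] for q in ((70,68),(622,50),(648,350),(85,368))]; print("corners",c)
print("jar",onz(t,281,194,108).round(0),"bowl",onz(t,*T(508,190),100).round(0))
E
```

```text
rock [584.9  42.6  74.4] 1.4 top@z [585.1  43.   76. ] scene@z [582.8  44.1  76. ]
bar [564.1 -23.5  69.7] 0.6 top@z [563.1 -23.3  73. ] scene@z [561.7 -19.7  73. ]
round [486.3  40.7  71.4] 0.6 top@z [485.8  40.6  73. ] scene@z [485.5  42.4  73. ]
square [487.6 -25.   73.3] 1.0 top@z [487.1 -25.3  73. ] scene@z [488.3 -25.2  73. ]
corners [array([600.8,  81.6]), array([ 605.7, -202.1]), array([ 450.1, -205.6]), array([445.9,  76.5])]
jar [523. 149. 108.] bowl [ 524. -131.  100.]
```

Measured heights match the text: rocker tip 74, keys 70–73. The 76/66 mm spacing and about 1.3° of yaw are consistent too. I'll move above the rocker's raised end with the fingers shut, turned to line up with the box.

Request:
{"op": "servo_tool", "data": {
  "increments": [
    [42.2,64.6,-5,0,0,-13.8,-1],
    [42.2,64.6,-5,0,0,-13.8,-1],
    [42.2,64.6,-5,0,0,-13.8,-1],
    [42.2,64.6,-5,0,0,-13.8,-1],
    [42.2,64.6,-5,0,0,-13.8,-1],
    [42.2,64.6,-5,0,0,-13.8,-1],
    [42.2,64.6,-5,0,0,-13.8,-1],
    [42.2,64.6,-5,0,0,-13.8,-1],
    [42.2,64.6,-5,0,0,-13.8,-1],
    [42.2,64.6,-5,0,0,-13.8,-1],
    [42.2,64.6,-5,0,0,-13.8,-1],
    [42.2,64.6,-5,0,0,-13.8,-1],
    [42.2,64.6,-5,0,0,-13.8,-1],
    [42.2,64.6,-5,0,0,-13.8,-1],
    [42.2,64.6,-5,0,0,-13.8,-1],
    [42.2,64.6,-5,0,0,-13.8,-1],
    [42.2,64.6,-5,0,0,-13.8,-1],
    [42.2,64.6,-5,0,0,-13.8,-1],
    [42.2,64.6,-5,0,0,-13.8,-1],
    [42.2,64.6,-5,0,0,-13.8,-1]
  ]
}}

```text
t: 1.77
ee_pos: [586.5, 46.3, 172.1]
orientation: [-3.141, -0.041, -0.002]
ft_force: [-0.8, 0.4, -0.2]
width: 0.5
grasp_force: 0.0
```

Request:
{"op": "servo_tool", "data": {
  "increments": [
    [0,0,0,0,0,0,-1],
    [0,0,0,0,0,0,-1],
    [0,0,0,0,0,0,-1]
  ]
}}

```text
t: 2.02
ee_pos: [583.5, 41.3, 172.5]
orientation: [3.141, 0.033, -0.002]
ft_force: [0.5, -0.9, 0.3]
width: 0.5
grasp_force: 0.0
```

```bash
python3 - <<'E'
from h import *
import pickle
d=grab("wrist"); save(d,"w1"); pickle.dump(d,open("w1.pkl","wb")); o=ctrl.get_obs(); print(o["ee_pos"],o["orientation"],np.round(d["tool_from_camera"],2).tolist())
E
```

```text
[583.61088795  41.24196962 172.69021475] [ 3.14124760e+00  3.21595860e-02 -9.21424343e-04] [[0.0, 0.96, 0.26, 71.11], [1.0, -0.0, 0.0, -0.66], [0.0, 0.26, -0.96, -163.08], [0.0, 0.0, 0.0, 1.0]]
```

View pics/w1.png

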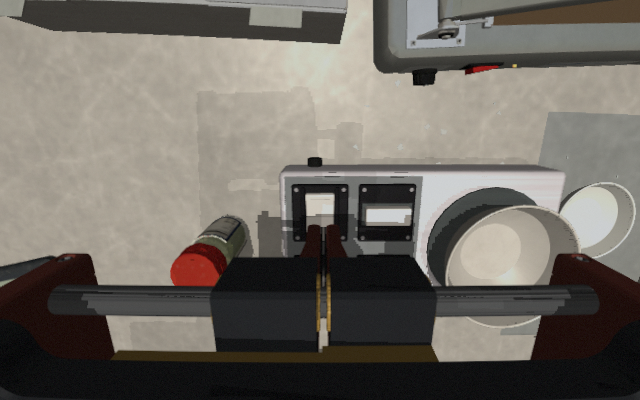

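The wrist view shows the rocker's far end at columns 306–335, with its tip edge at row ~193. The bar key is around (388,214), and the fingertips are at column ~322.

```bash
python3 - <<'E'
from h import *
import pickle
d=pickle.load(open("w1.pkl","rb")); g=cv2.cvtColor(d["image"],cv2.COLOR_RGB2GRAY)
_,_,st,ce=cv2.connectedComponentsWithStats((g[180:245,290:420]>135).astype(np.uint8))
for s in st[1:]:
    if s[4]>80: 
        x,y,w,h,a=s; x+=290;y+=180; print((x,y,w,h,a)); 
        for z in (73,76): print(z,onz(d,x,y,z).round(1),onz(d,x+w/2-.5,y,z).round(1),onz(d,x+w/2-.5,y+h/2-.5,z).round(1),onz(d,x+w,y,z).round(1))
E
```

```text
(np.int32(305), np.int32(194), np.int32(29), np.int32(22), np.int32(590))
73 [585.4  59.   73. ] [585.7  45.9  73. ] [575.4  45.7  73. ] [586.   31.9  73. ]
76 [586.2  58.8  76. ] [586.4  45.9  76. ] [576.3  45.7  76. ] [586.7  32.1  76. ]
(np.int32(366), np.int32(208), np.int32(46), np.int32(17), np.int32(709))
73 [572.9   1.2  73. ] [573.4 -20.2  73. ] [565.4 -20.8  73. ] [573.9 -42.6  73. ]
76 [573.9   1.7  76. ] [574.3 -19.5  76. ] [566.4 -20.1  76. ] [574.8 -41.6  76. ]
(np.int32(321), np.int32(217), np.int32(12), np.int32(10), np.int32(97))
73 [563.   43.6  73. ] [563.1  38.4  73. ] [558.5  38.2  73. ] [563.2  32.2  73. ]
76 [564.   43.6  76. ] [564.1  38.4  76. ] [559.6  38.3  76. ] [564.3  32.3  76. ]
```

Three views agree within 3 mm: rocker press point ≈ (584.5, 43.5), bar ≈ (564, -22). Descending on the rocker.

Request:
{"op": "servo_tool", "data": {
  "increments": [
    [0.1,0.2,-4,0,0,0,-1],
    [0.1,0.2,-7,0,0,0,-1],
    [0.1,0.2,-8.5,0,0,0,-1],
    [0.1,0.2,-9.2,0,0,0,-1],
    [0.1,0.2,-9.5,0,0,0,-1],
    [0.1,0.2,-9.7,0,0,0,-1],
    [0.1,0.2,-9.9,0,0,0,-1],
    [0.1,0.2,-10.1,0,0,0,-1],
    [0.1,0.2,-10.3,0,0,0,-1],
    [0.1,0.2,-10.5,0,0,0,-1],
    [0.1,0.2,-10.6,0,0,0,-1],
    [0.1,0.2,-10.6,0,0,0,-1]
  ]
}}

```text
t: 3.07
ee_pos: [586.6, 44.7, 67.3]
orientation: [-3.141, -0.034, -0.004]
ft_force: [2.6, -0.8, 4.4]
width: 0.5
grasp_force: 2.0
```

Request:
{"op": "servo_tool", "data": {
  "increments": [
    [0,0,-0.1,0,0,0,-1],
    [0,0,-0.2,0,0,0,-1],
    [0,0,-0.2,0,0,0,-1],
    [0,0,-0.2,0,0,0,-1]
  ]
}}

```text
t: 3.4
ee_pos: [586.7, 44.7, 66.9]
orientation: [-3.141, -0.035, -0.004]
ft_force: [-2.2, -0.5, 20.9]
width: 0.3
grasp_force: 10.0
```

At the stop: 21 N at z 66.9. Lifting and moving over the bar.

Request:
{"op": "servo_tool", "data": {
  "increments": [
    [0,0,3,0,0,0,-1],
    [0,0,6,0,0,0,-1],
    [-2.25,-6.65,6,0,0,0,-1],
    [-2.25,-6.65,6,0,0,0,-1],
    [-2.25,-6.65,6,0,0,0,-1],
    [-2.25,-6.65,6,0,0,0,-1],
    [-2.25,-6.65,6,0,0,0,-1]
  ]
}}

```text
t: 3.98
ee_pos: [562.5, -21.7, 124.3]
orientation: [-3.141, -0.033, 0.002]
ft_force: [-0.3, 0.6, 0.5]
width: 0.6
grasp_force: 0.0
```

```bash
python3 - <<'E'
from h import *
d=grab("wrist"); s=grab("scene"); print(ctrl.get_obs()["ee_pos"])
f=lambda i,k:cv2.resize(i,None,fx=k,fy=k,interpolation=cv2.INTER_CUBIC)
a=f(d["image"][160:300,150:430],2.0); b=f(s["image"][150:220,270:410],4)
cv2.imwrite("pics/c2.png",np.vstack([a,b])[:,:,::-1])
E
```

```text
[562.87457495 -21.14780741 124.29889593]
```

View pics/c2.png

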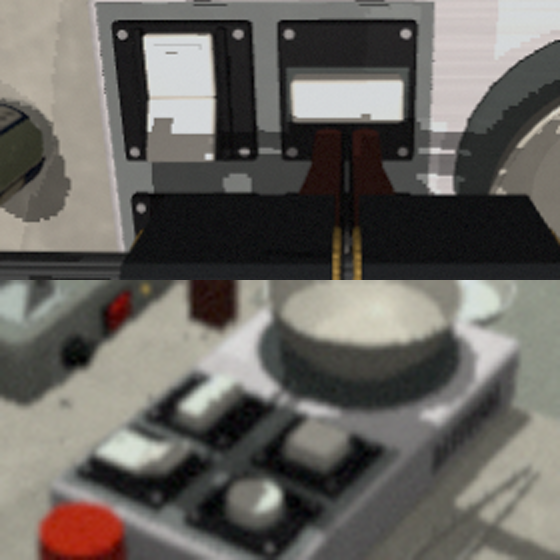

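The picture shows the rocker tipped flat on its far side (crop ~(180,65)), with the bar (~346,100) lined up with the fingers. Pressing the bar.

Request:
{"op": "servo_tool", "data": {
  "increments": [
    [0.1,0,-3,0,0,0,-1],
    [0.1,0,-4.4,0,0,0,-1],
    [0.1,0,-4.9,0,0,0,-1],
    [0.1,0,-5.1,0,0,0,-1],
    [0.1,0,-5.3,0,0,0,-1],
    [0.1,0,-5.5,0,0,0,-1],
    [0.1,0,-5.7,0,0,0,-1],
    [0.1,0,-5.9,0,0,0,-1],
    [0.1,0,-6.0,0,0,0,-1],
    [0.1,0,-6.1,0,0,0,-1],
    [0.1,0,-6.1,0,0,0,-1],
    [0.1,0,-6.1,0,0,0,-1]
  ]
}}

```text
t: 5.08
ee_pos: [564.6, -21.9, 65.2]
orientation: [-3.141, -0.034, -0.002]
ft_force: [-4.1, 1.7, 13.8]
width: 0.5
grasp_force: 6.8
```

Bar at its stop (65.2, 14 N). On to the round key.

Request:
{"op": "servo_tool", "data": {
  "increments": [
    [0,0,3,0,0,0,-1],
    [0,0,6,0,0,0,-1],
    [-7.9,6.35,6,0,0,0,-1],
    [-7.9,6.35,6,0,0,0,-1],
    [-7.9,6.35,6,0,0,0,-1],
    [-7.9,6.35,6,0,0,0,-1],
    [-7.9,6.35,6,0,0,0,-1],
    [-7.9,6.35,6,0,0,0,-1]
  ]
}}

```text
t: 5.75
ee_pos: [486.4, 41.2, 124.1]
orientation: [3.141, 0.035, 0.003]
ft_force: [1.1, 0.3, -0.3]
width: 0.6
grasp_force: 0.0
```

```bash
python3 - <<'E'
from h import *
d=grab("wrist"); s=grab("scene"); print(ctrl.get_obs()["ee_pos"])
f=lambda i,k:cv2.resize(i,None,fx=k,fy=k,interpolation=cv2.INTER_CUBIC)
a=f(d["image"][60:300,200:480],2.0)[100:]; b=f(s["image"][165:220,280:420],4)
cv2.imwrite("pics/c3.png",np.vstack([a[:380],b])[:,:,::-1])
E
```

```text
[486.3400518   40.88316377 123.82085084]
```

View pics/c3.png

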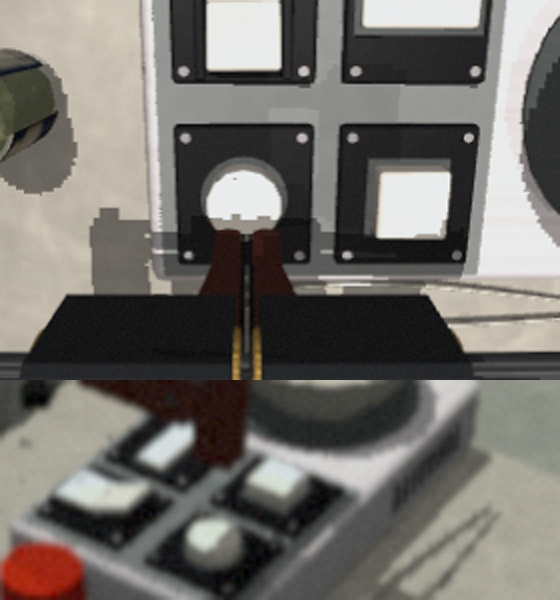

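The round key (crop ~(244,202)) sits in line with the fingers, and in the scene view the bar is down. Pressing round.

Request:
{"op": "servo_tool", "data": {
  "increments": [
    [0,0.05,-3,0,0,0,-1],
    [0,0.05,-4.4,0,0,0,-1],
    [0,0.05,-4.9,0,0,0,-1],
    [0,0.05,-5.1,0,0,0,-1],
    [0,0.05,-5.3,0,0,0,-1],
    [0,0.05,-5.5,0,0,0,-1],
    [0,0.05,-5.7,0,0,0,-1],
    [0,0.05,-5.9,0,0,0,-1],
    [0,0.05,-6.0,0,0,0,-1],
    [0,0.05,-6.1,0,0,0,-1],
    [0,0.05,-6.1,0,0,0,-1],
    [0,0.05,-6.1,0,0,0,-1]
  ]
}}

```text
t: 6.85
ee_pos: [485.7, 41.9, 65.0]
orientation: [3.141, 0.035, 0.003]
ft_force: [-7.0, -2.1, 28.8]
width: 0.5
grasp_force: 14.5
```

Request:
{"op": "servo_tool", "data": {
  "increments": [
    [0,0,3,0,0,0,-1],
    [0,0,7,0,0,0,-1],
    [0,0,11,0,0,0,-1],
    [-4,0,15,0,0,0,-1],
    [-8,0,18,0,0,0,-1],
    [-8,0,18,0,0,0,-1],
    [-8,0,18,0,0,0,-1],
    [-8,0,18,0,0,0,-1]
  ]
}}

```text
t: 7.52
ee_pos: [405.6, 42.2, 243.8]
orientation: [-3.141, -0.035, -0.007]
ft_force: [0.1, -1.0, 0.4]
width: 0.6
grasp_force: 0.0
```

```bash
python3 - <<'E'
from h import *
d=grab("wrist"); s=grab("scene"); print(ctrl.get_obs()["ee_pos"])
f=lambda i,k:cv2.resize(i,None,fx=k,fy=k,interpolation=cv2.INTER_CUBIC)
a=f(d["image"][100:290,200:480],2.0)[:300]; b=f(s["image"][150:225,270:410],4)
cv2.imwrite("pics/c4.png",np.vstack([a,b])[:,:,::-1])
E
```

```text
[405.77199698  42.08115072 242.34050447]
```

View pics/c4.png

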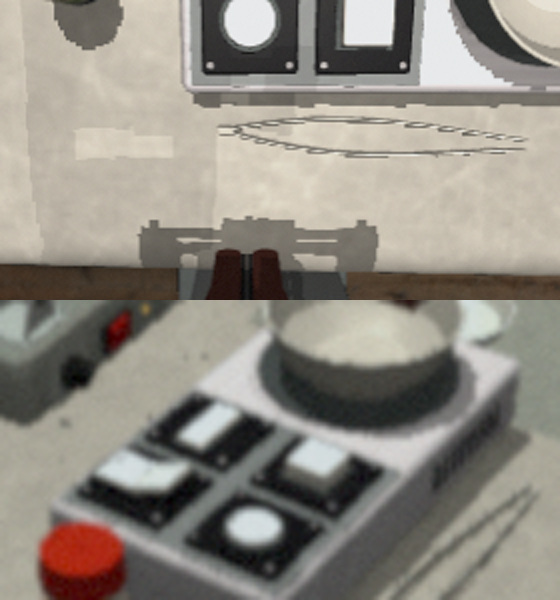

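The final view shows the rocker tipped (~(140,470)) and the bar (~(208,425)) and round key (~(253,525)) low. The square key still stands tall at ~(318,458), and nothing else has moved.

```bash
python3 -c "from workcell import ctrl; print(ctrl.close_job())"
```

```text
the job is handed in; nothing more can be done
None
```

The sauce warmer's controls were pressed in order (rocker, long bar key, round key), each felt against its stop, with the square key left out and nothing else moved; the job is handed in, and no verdict was returned.

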